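Move the timed tubes from the block thermostat to the cooling rack in order

TASK

The incubation time is up: move the four tubes from the block thermostat to the cooling rack, one at a time in the order they went in, beginning with the well beside the control panel. Stand them in the same order in the rack's four empty holes, the first one next to the white-capped blank and the last one next to the black-capped standard, each lowered fully home and not dropped. Leave the blank, the standard and the flask where they stand.

Things in the scene. Friction and masses are not known exactly. Their poses are not given: they have to be found in the camera images.
- block_thermostat: fixed white block thermostat, cold, 275 x 92 mm, with a sloping grey control panel at its -x end. Origin on the bench under the middle of its one row of wells, x along the row away from the panel, z up. Well centres x = -75 (first, beside the panel), -25, 25, 75 mm; 29 mm wide, floor 35 mm and rim 80 mm above the bench. Each holds one tube, colours in any order.
- cooling_rack: fixed blue rack, 60 x 268 mm, one row of six holes along y. Origin on the bench under the middle, z up. Hole centres y = -110, -66, -22, 22, 66, 110 mm; 31 mm wide in the top plate (top at 62 mm), then 25 mm (8 to 20 mm up) round a tube's cone; a foot seats 8 mm above the bench, cap top at 108 mm. End holes hold blank and standard (either way round), the others are empty.
- tube_red: loose red-capped 30 ml tube, 100 mm tall, about 45 g: 24 mm body, cone over the lowest 16 mm to a 12 mm foot, 30 mm cap 82 to 100 mm above the foot. Origin at the centre of the foot, z up the tube. Starts in one of the thermostat's wells: foot 35 mm, cap top 135 mm above the bench.
- tube_green: loose green-capped 30 ml tube, 100 mm tall, about 45 g: 24 mm body, cone over the lowest 16 mm to a 12 mm foot, 30 mm cap 82 to 100 mm above the foot. Origin at the centre of the foot, z up the tube. Starts in one of the thermostat's wells: foot 35 mm, cap top 135 mm above the bench.
- tube_yellow: loose yellow-capped 30 ml tube, 100 mm tall, about 45 g: 24 mm body, cone over the lowest 16 mm to a 12 mm foot, 30 mm cap 82 to 100 mm above the foot. Origin at the centre of the foot, z up the tube. Starts in one of the thermostat's wells: foot 35 mm, cap top 135 mm above the bench.
- tube_blue: loose blue-capped 30 ml tube, 100 mm tall, about 45 g: 24 mm body, cone over the lowest 16 mm to a 12 mm foot, 30 mm cap 82 to 100 mm above the foot. Origin at the centre of the foot, z up the tube. Starts in one of the thermostat's wells: foot 35 mm, cap top 135 mm above the bench.
- blank_white: loose white-capped 30 ml tube (the blank), 100 mm tall, about 45 g: 24 mm body, cone over the lowest 16 mm to a 12 mm foot, 30 mm cap 82 to 100 mm above the foot. Origin at the centre of the foot, z up the tube. Stands in one end hole of the rack (y = +110 or -110 mm there) and stays; the first sample goes in the hole next to it, 44 mm away.
- standard_black: loose black-capped 30 ml tube (the standard), 100 mm tall, about 45 g: 24 mm body, cone over the lowest 16 mm to a 12 mm foot, 30 mm cap 82 to 100 mm above the foot. Origin at the centre of the foot, z up the tube. Stands in the other end hole of the rack and stays.
- flask: conical glass flask with pale blue content, foot 80 mm, neck 26 mm, 122 mm tall, loose on the bench near the work. Origin at the centre of its underside. Leave it alone.

How it is judged:
On the way, in this order (a step that is already met when the one before it is completed fails the run):
1. the first tube (from the first well, counted from the control panel) stands in the first hole beyond the blank, tubes already moved stay in place, the rest are still in their wells (((horizontal distance between tube_red and blank_white between 0.03 and 0.058 m and x of tube_red in the frame of cooling_rack between -0.012 and 0.012 m and z of tube_red in the frame of cooling_rack between 0 and 0.016 m and angle between tube_red's own z axis and vertical below 0.2 rad) or (horizontal distance between tube_green and blank_white between 0.03 and 0.058 m and x of tube_green in the frame of cooling_rack between -0.012 and 0.012 m and z of tube_green in the frame of cooling_rack between 0 and 0.016 m and angle between tube_green's own z axis and vertical below 0.2 rad) or (horizontal distance between tube_yellow and blank_white between 0.03 and 0.058 m and x of tube_yellow in the frame of cooling_rack between -0.012 and 0.012 m and z of tube_yellow in the frame of cooling_rack between 0 and 0.016 m and angle between tube_yellow's own z axis and vertical below 0.2 rad) or (horizontal distance between tube_blue and blank_white between 0.03 and 0.058 m and x of tube_blue in the frame of cooling_rack between -0.012 and 0.012 m and z of tube_blue in the frame of cooling_rack between 0 and 0.016 m and angle between tube_blue's own z axis and vertical below 0.2 rad)) and ((x of tube_red in the frame of block_thermostat between -0.037 and -0.013 m and y of tube_red in the frame of block_thermostat between -0.012 and 0.012 m and z of tube_red in the frame of block_thermostat below 0.05 m) or (x of tube_green in the frame of block_thermostat between -0.037 and -0.013 m and y of tube_green in the frame of block_thermostat between -0.012 and 0.012 m and z of tube_green in the frame of block_thermostat below 0.05 m) or (x of tube_yellow in the frame of block_thermostat between -0.037 and -0.013 m and y of tube_yellow in the frame of block_thermostat between -0.012 and 0.012 m and z of tube_yellow in the frame of block_thermostat below 0.05 m) or (x of tube_blue in the frame of block_thermostat between -0.037 and -0.013 m and y of tube_blue in the frame of block_thermostat between -0.012 and 0.012 m and z of tube_blue in the frame of block_thermostat below 0.05 m)) and ((x of tube_red in the frame of block_thermostat between 0.013 and 0.037 m and y of tube_red in the frame of block_thermostat between -0.012 and 0.012 m and z of tube_red in the frame of block_thermostat below 0.05 m) or (x of tube_green in the frame of block_thermostat between 0.013 and 0.037 m and y of tube_green in the frame of block_thermostat between -0.012 and 0.012 m and z of tube_green in the frame of block_thermostat below 0.05 m) or (x of tube_yellow in the frame of block_thermostat between 0.013 and 0.037 m and y of tube_yellow in the frame of block_thermostat between -0.012 and 0.012 m and z of tube_yellow in the frame of block_thermostat below 0.05 m) or (x of tube_blue in the frame of block_thermostat between 0.013 and 0.037 m and y of tube_blue in the frame of block_thermostat between -0.012 and 0.012 m and z of tube_blue in the frame of block_thermostat below 0.05 m)) and ((x of tube_red in the frame of block_thermostat between 0.063 and 0.087 m and y of tube_red in the frame of block_thermostat between -0.012 and 0.012 m and z of tube_red in the frame of block_thermostat below 0.05 m) or (x of tube_green in the frame of block_thermostat between 0.063 and 0.087 m and y of tube_green in the frame of block_thermostat between -0.012 and 0.012 m and z of tube_green in the frame of block_thermostat below 0.05 m) or (x of tube_yellow in the frame of block_thermostat between 0.063 and 0.087 m and y of tube_yellow in the frame of block_thermostat between -0.012 and 0.012 m and z of tube_yellow in the frame of block_thermostat below 0.05 m) or (x of tube_blue in the frame of block_thermostat between 0.063 and 0.087 m and y of tube_blue in the frame of block_thermostat between -0.012 and 0.012 m and z of tube_blue in the frame of block_thermostat below 0.05 m))), for 0.2 s.
2. the second tube (from the second well, counted from the control panel) stands in the second hole beyond the blank, tubes already moved stay in place, the rest are still in their wells (((horizontal distance between tube_red and blank_white between 0.03 and 0.058 m and x of tube_red in the frame of cooling_rack between -0.012 and 0.012 m and z of tube_red in the frame of cooling_rack between 0 and 0.016 m and angle between tube_red's own z axis and vertical below 0.2 rad) or (horizontal distance between tube_green and blank_white between 0.03 and 0.058 m and x of tube_green in the frame of cooling_rack between -0.012 and 0.012 m and z of tube_green in the frame of cooling_rack between 0 and 0.016 m and angle between tube_green's own z axis and vertical below 0.2 rad) or (horizontal distance between tube_yellow and blank_white between 0.03 and 0.058 m and x of tube_yellow in the frame of cooling_rack between -0.012 and 0.012 m and z of tube_yellow in the frame of cooling_rack between 0 and 0.016 m and angle between tube_yellow's own z axis and vertical below 0.2 rad) or (horizontal distance between tube_blue and blank_white between 0.03 and 0.058 m and x of tube_blue in the frame of cooling_rack between -0.012 and 0.012 m and z of tube_blue in the frame of cooling_rack between 0 and 0.016 m and angle between tube_blue's own z axis and vertical below 0.2 rad)) and ((horizontal distance between tube_red and blank_white between 0.074 and 0.102 m and x of tube_red in the frame of cooling_rack between -0.012 and 0.012 m and z of tube_red in the frame of cooling_rack between 0 and 0.016 m and angle between tube_red's own z axis and vertical below 0.2 rad) or (horizontal distance between tube_green and blank_white between 0.074 and 0.102 m and x of tube_green in the frame of cooling_rack between -0.012 and 0.012 m and z of tube_green in the frame of cooling_rack between 0 and 0.016 m and angle between tube_green's own z axis and vertical below 0.2 rad) or (horizontal distance between tube_yellow and blank_white between 0.074 and 0.102 m and x of tube_yellow in the frame of cooling_rack between -0.012 and 0.012 m and z of tube_yellow in the frame of cooling_rack between 0 and 0.016 m and angle between tube_yellow's own z axis and vertical below 0.2 rad) or (horizontal distance between tube_blue and blank_white between 0.074 and 0.102 m and x of tube_blue in the frame of cooling_rack between -0.012 and 0.012 m and z of tube_blue in the frame of cooling_rack between 0 and 0.016 m and angle between tube_blue's own z axis and vertical below 0.2 rad)) and ((x of tube_red in the frame of block_thermostat between 0.013 and 0.037 m and y of tube_red in the frame of block_thermostat between -0.012 and 0.012 m and z of tube_red in the frame of block_thermostat below 0.05 m) or (x of tube_green in the frame of block_thermostat between 0.013 and 0.037 m and y of tube_green in the frame of block_thermostat between -0.012 and 0.012 m and z of tube_green in the frame of block_thermostat below 0.05 m) or (x of tube_yellow in the frame of block_thermostat between 0.013 and 0.037 m and y of tube_yellow in the frame of block_thermostat between -0.012 and 0.012 m and z of tube_yellow in the frame of block_thermostat below 0.05 m) or (x of tube_blue in the frame of block_thermostat between 0.013 and 0.037 m and y of tube_blue in the frame of block_thermostat between -0.012 and 0.012 m and z of tube_blue in the frame of block_thermostat below 0.05 m)) and ((x of tube_red in the frame of block_thermostat between 0.063 and 0.087 m and y of tube_red in the frame of block_thermostat between -0.012 and 0.012 m and z of tube_red in the frame of block_thermostat below 0.05 m) or (x of tube_green in the frame of block_thermostat between 0.063 and 0.087 m and y of tube_green in the frame of block_thermostat between -0.012 and 0.012 m and z of tube_green in the frame of block_thermostat below 0.05 m) or (x of tube_yellow in the frame of block_thermostat between 0.063 and 0.087 m and y of tube_yellow in the frame of block_thermostat between -0.012 and 0.012 m and z of tube_yellow in the frame of block_thermostat below 0.05 m) or (x of tube_blue in the frame of block_thermostat between 0.063 and 0.087 m and y of tube_blue in the frame of block_thermostat between -0.012 and 0.012 m and z of tube_blue in the frame of block_thermostat below 0.05 m))), for 0.2 s.
3. the third tube (from the third well, counted from the control panel) stands in the third hole beyond the blank, tubes already moved stay in place, the rest are still in their wells (((horizontal distance between tube_red and blank_white between 0.03 and 0.058 m and x of tube_red in the frame of cooling_rack between -0.012 and 0.012 m and z of tube_red in the frame of cooling_rack between 0 and 0.016 m and angle between tube_red's own z axis and vertical below 0.2 rad) or (horizontal distance between tube_green and blank_white between 0.03 and 0.058 m and x of tube_green in the frame of cooling_rack between -0.012 and 0.012 m and z of tube_green in the frame of cooling_rack between 0 and 0.016 m and angle between tube_green's own z axis and vertical below 0.2 rad) or (horizontal distance between tube_yellow and blank_white between 0.03 and 0.058 m and x of tube_yellow in the frame of cooling_rack between -0.012 and 0.012 m and z of tube_yellow in the frame of cooling_rack between 0 and 0.016 m and angle between tube_yellow's own z axis and vertical below 0.2 rad) or (horizontal distance between tube_blue and blank_white between 0.03 and 0.058 m and x of tube_blue in the frame of cooling_rack between -0.012 and 0.012 m and z of tube_blue in the frame of cooling_rack between 0 and 0.016 m and angle between tube_blue's own z axis and vertical below 0.2 rad)) and ((horizontal distance between tube_red and blank_white between 0.074 and 0.102 m and x of tube_red in the frame of cooling_rack between -0.012 and 0.012 m and z of tube_red in the frame of cooling_rack between 0 and 0.016 m and angle between tube_red's own z axis and vertical below 0.2 rad) or (horizontal distance between tube_green and blank_white between 0.074 and 0.102 m and x of tube_green in the frame of cooling_rack between -0.012 and 0.012 m and z of tube_green in the frame of cooling_rack between 0 and 0.016 m and angle between tube_green's own z axis and vertical below 0.2 rad) or (horizontal distance between tube_yellow and blank_white between 0.074 and 0.102 m and x of tube_yellow in the frame of cooling_rack between -0.012 and 0.012 m and z of tube_yellow in the frame of cooling_rack between 0 and 0.016 m and angle between tube_yellow's own z axis and vertical below 0.2 rad) or (horizontal distance between tube_blue and blank_white between 0.074 and 0.102 m and x of tube_blue in the frame of cooling_rack between -0.012 and 0.012 m and z of tube_blue in the frame of cooling_rack between 0 and 0.016 m and angle between tube_blue's own z axis and vertical below 0.2 rad)) and ((horizontal distance between tube_red and blank_white between 0.118 and 0.146 m and x of tube_red in the frame of cooling_rack between -0.012 and 0.012 m and z of tube_red in the frame of cooling_rack between 0 and 0.016 m and angle between tube_red's own z axis and vertical below 0.2 rad) or (horizontal distance between tube_green and blank_white between 0.118 and 0.146 m and x of tube_green in the frame of cooling_rack between -0.012 and 0.012 m and z of tube_green in the frame of cooling_rack between 0 and 0.016 m and angle between tube_green's own z axis and vertical below 0.2 rad) or (horizontal distance between tube_yellow and blank_white between 0.118 and 0.146 m and x of tube_yellow in the frame of cooling_rack between -0.012 and 0.012 m and z of tube_yellow in the frame of cooling_rack between 0 and 0.016 m and angle between tube_yellow's own z axis and vertical below 0.2 rad) or (horizontal distance between tube_blue and blank_white between 0.118 and 0.146 m and x of tube_blue in the frame of cooling_rack between -0.012 and 0.012 m and z of tube_blue in the frame of cooling_rack between 0 and 0.016 m and angle between tube_blue's own z axis and vertical below 0.2 rad)) and ((x of tube_red in the frame of block_thermostat between 0.063 and 0.087 m and y of tube_red in the frame of block_thermostat between -0.012 and 0.012 m and z of tube_red in the frame of block_thermostat below 0.05 m) or (x of tube_green in the frame of block_thermostat between 0.063 and 0.087 m and y of tube_green in the frame of block_thermostat between -0.012 and 0.012 m and z of tube_green in the frame of block_thermostat below 0.05 m) or (x of tube_yellow in the frame of block_thermostat between 0.063 and 0.087 m and y of tube_yellow in the frame of block_thermostat between -0.012 and 0.012 m and z of tube_yellow in the frame of block_thermostat below 0.05 m) or (x of tube_blue in the frame of block_thermostat between 0.063 and 0.087 m and y of tube_blue in the frame of block_thermostat between -0.012 and 0.012 m and z of tube_blue in the frame of block_thermostat below 0.05 m))), for 0.2 s.
4. the fourth tube (from the fourth well, counted from the control panel) stands in the fourth hole beyond the blank, with the other three in place (((horizontal distance between tube_red and blank_white between 0.03 and 0.058 m and x of tube_red in the frame of cooling_rack between -0.012 and 0.012 m and z of tube_red in the frame of cooling_rack between 0 and 0.016 m and angle between tube_red's own z axis and vertical below 0.2 rad) or (horizontal distance between tube_green and blank_white between 0.03 and 0.058 m and x of tube_green in the frame of cooling_rack between -0.012 and 0.012 m and z of tube_green in the frame of cooling_rack between 0 and 0.016 m and angle between tube_green's own z axis and vertical below 0.2 rad) or (horizontal distance between tube_yellow and blank_white between 0.03 and 0.058 m and x of tube_yellow in the frame of cooling_rack between -0.012 and 0.012 m and z of tube_yellow in the frame of cooling_rack between 0 and 0.016 m and angle between tube_yellow's own z axis and vertical below 0.2 rad) or (horizontal distance between tube_blue and blank_white between 0.03 and 0.058 m and x of tube_blue in the frame of cooling_rack between -0.012 and 0.012 m and z of tube_blue in the frame of cooling_rack between 0 and 0.016 m and angle between tube_blue's own z axis and vertical below 0.2 rad)) and ((horizontal distance between tube_red and blank_white between 0.074 and 0.102 m and x of tube_red in the frame of cooling_rack between -0.012 and 0.012 m and z of tube_red in the frame of cooling_rack between 0 and 0.016 m and angle between tube_red's own z axis and vertical below 0.2 rad) or (horizontal distance between tube_green and blank_white between 0.074 and 0.102 m and x of tube_green in the frame of cooling_rack between -0.012 and 0.012 m and z of tube_green in the frame of cooling_rack between 0 and 0.016 m and angle between tube_green's own z axis and vertical below 0.2 rad) or (horizontal distance between tube_yellow and blank_white between 0.074 and 0.102 m and x of tube_yellow in the frame of cooling_rack between -0.012 and 0.012 m and z of tube_yellow in the frame of cooling_rack between 0 and 0.016 m and angle between tube_yellow's own z axis and vertical below 0.2 rad) or (horizontal distance between tube_blue and blank_white between 0.074 and 0.102 m and x of tube_blue in the frame of cooling_rack between -0.012 and 0.012 m and z of tube_blue in the frame of cooling_rack between 0 and 0.016 m and angle between tube_blue's own z axis and vertical below 0.2 rad)) and ((horizontal distance between tube_red and blank_white between 0.118 and 0.146 m and x of tube_red in the frame of cooling_rack between -0.012 and 0.012 m and z of tube_red in the frame of cooling_rack between 0 and 0.016 m and angle between tube_red's own z axis and vertical below 0.2 rad) or (horizontal distance between tube_green and blank_white between 0.118 and 0.146 m and x of tube_green in the frame of cooling_rack between -0.012 and 0.012 m and z of tube_green in the frame of cooling_rack between 0 and 0.016 m and angle between tube_green's own z axis and vertical below 0.2 rad) or (horizontal distance between tube_yellow and blank_white between 0.118 and 0.146 m and x of tube_yellow in the frame of cooling_rack between -0.012 and 0.012 m and z of tube_yellow in the frame of cooling_rack between 0 and 0.016 m and angle between tube_yellow's own z axis and vertical below 0.2 rad) or (horizontal distance between tube_blue and blank_white between 0.118 and 0.146 m and x of tube_blue in the frame of cooling_rack between -0.012 and 0.012 m and z of tube_blue in the frame of cooling_rack between 0 and 0.016 m and angle between tube_blue's own z axis and vertical below 0.2 rad)) and ((horizontal distance between tube_red and blank_white between 0.162 and 0.19 m and x of tube_red in the frame of cooling_rack between -0.012 and 0.012 m and z of tube_red in the frame of cooling_rack between 0 and 0.016 m and angle between tube_red's own z axis and vertical below 0.2 rad) or (horizontal distance between tube_green and blank_white between 0.162 and 0.19 m and x of tube_green in the frame of cooling_rack between -0.012 and 0.012 m and z of tube_green in the frame of cooling_rack between 0 and 0.016 m and angle between tube_green's own z axis and vertical below 0.2 rad) or (horizontal distance between tube_yellow and blank_white between 0.162 and 0.19 m and x of tube_yellow in the frame of cooling_rack between -0.012 and 0.012 m and z of tube_yellow in the frame of cooling_rack between 0 and 0.016 m and angle between tube_yellow's own z axis and vertical below 0.2 rad) or (horizontal distance between tube_blue and blank_white between 0.162 and 0.19 m and x of tube_blue in the frame of cooling_rack between -0.012 and 0.012 m and z of tube_blue in the frame of cooling_rack between 0 and 0.016 m and angle between tube_blue's own z axis and vertical below 0.2 rad))), for 0.2 s.
At the end, for the whole second after the job is handed in: The four tubes stand home (foot within 8 mm of seat height, under 0.2 rad lean, within 12 mm of the hole centres) in the rack's middle holes in well order, the one from beside the panel next to the blank; blank and standard in their end holes, flask standing, all released and at rest (all of step 4 and linear speed of each of tube_red, tube_green, tube_yellow, tube_blue below 0.02 m/s and contact force between the fingers and tube_red below 0.1 N and contact force between the fingers and tube_green below 0.1 N and contact force between the fingers and tube_yellow below 0.1 N and contact force between the fingers and tube_blue below 0.1 N and z of each of blank_white, standard_black in the frame of cooling_rack below 0.016 m and angle between each of blank_white, standard_black, flask's own z axis and vertical below 0.2 rad); the robot touches nothing.
It fails at once if the white-capped blank, the black-capped standard or the flask is moved from its place (more than 20 mm) or tipped (distance of any of blank_white, standard_black, flask from where it was at the start of the episode above 0.02 m or angle between any of blank_white, standard_black, flask's own z axis and vertical above 0.35 rad).
It fails at once if a tube is dropped (falls free of the fingers faster than 0.6 m/s, about 20 mm of fall) ((contact force between the fingers and tube_red below 0.05 N and linear speed of tube_red above 0.6 m/s) or (contact force between the fingers and tube_green below 0.05 N and linear speed of tube_green above 0.6 m/s) or (contact force between the fingers and tube_yellow below 0.05 N and linear speed of tube_yellow above 0.6 m/s) or (contact force between the fingers and tube_blue below 0.05 N and linear speed of tube_blue above 0.6 m/s)).
It also fails if it takes over 102 s, if anything falls off the work surface, if the arm or the gripper's body presses on something with over 40 N, if the wrist force passes 120 N, or if a joint passes its speed limit or range.

ROBOT

A 6-joint arm with a two-finger parallel gripper is mounted at the origin on the work surface; the furniture and walls round the work are solid. World frame = base frame: x ahead of the robot, y to its left, z up, the work surface at z = 0. Lengths are in m, angles in rad, forces in N, time in s.
With the tool pointing down it reaches from about 0.425 to 0.95 m from the base axis. Payload 3.5 kg.
Tool frame: the origin (TCP) lies midway between the tips of the shut fingers; the grasp point (between the pads) lies 19 mm behind it (ctrl.pinch_z is the distance from the TCP to the grasp point, in m); z points along the fingers, y is the line along which they close (so a half turn about z gives the same grasp; the last joint's range is limited). The gripper opens to 85 mm and grips with 20 to 120 N. Pads are 22 mm wide; open, the fingers measure 114 mm over their backs; the gripper's body (76 mm by 85 mm) begins 54 mm behind the grasp point. The pads swing forward as they close: fully open they stand 13 mm farther back than shut.
Start: joints at [-1.329, 0.286, 1.577, -0, 1.279, -0.15], TCP at [0.258, -0.624, 0.194] pointing down, gripper open.
Joint ranges: [-2.77, 2.77], [-0.9, 2.22], [0.21, 2.48], [-1.53, 4.67], [0.24, 2.81], [-2.84, 2.84]. Speed limits (rad/s): [2.79, 2.79, 3.14, 3.14, 3.14, 3.14].

INTERFACE

Orientations are given as a unit quaternion [x, y, z, w].
In Python, from plant import get_state, viewer, sign_off, ctrl gives the robot as it stands. The module is installed in compiled form; this text tells all that it offers.
- The arm moves only by the shell command python3 -m handwheel 'ROWS' [FORCE]. ROWS is JSON, a list that holds one entry, the list of rows, each a list of 5 numbers: the finger opening in m, from 0 to 0.0854, then the shift along the tool's x, y, z in m, then the turn about the tool's z in degrees. In form: [[[claw, x, y, z, spin], ...]]. A call has 1 to 12 rows; each row shifts and turns the commanded pose from where the row before left it, along the tool's axes as they then stand; what a row does not reach is not made up. A row lasts 1/12 s, in which the tool goes at most 41.7 mm and 7.16 degrees, less where a joint would pass 70% of its speed; a pose out of reach is approached as far as the arm can. A call is refused whole if a number of a shift passes 0.0417 or a number of a turn 7.16, either way. A call with a gripper value outside its range is refused whole. The fingers move at their own pace and stop on an object; FORCE is the grip in N (left out, the last holds). Time passes only in rows, so rows that do not move let the fingers close. It gives the time, the measured TCP pose, the force, the opening and the grip force at its end, in the units of the state.
- get_state(): the state, without advancing time (a new reading comes with each control period).
- viewer.read_camera(name): name is "scene" or "side" or "wrist"; returns the picture (420x560x3 uint8, blue, green, red); there is no depth.
- viewer.camera_params(name): a dict with "fov_y" (degrees; the focal length in pixels is half the picture's height over the tangent of half this angle, whatever the lens; pixels are square), "cx", "cy" (the principal point, pixels), "xyz" and "attitude" of the camera in the world; the wrist camera has in their place "hand_eye" (4x4, takes a point from camera to tool coordinates, whose origin is the TCP and whose axes are the flange's). Camera axes: x right, y up, looking along -z (the intrinsics and any distortion apply to the point x, -y, -z); pixel columns grow to the right and rows downward; lengths in m; the calibration is good to about 2 mm. A picture is of the moment at which its call begins: read the wrist's pose just before it. camera_params takes no time and is no camera call.
- sign_off(): hands the job in; it is judged then, once.
Trained networks look in the newest picture that a camera, given by its name, has taken for a name from the list of things; names that differ only in an ending like _2 or _b are one class to them, and where a whole thing is asked for, a point or a joint stands for the part that bears it (a point fixed in the world has none). Each returns a list of dicts, best first, with "confidence" (0 to 1); they miss things now and then, are a little off and sometimes report something else, mostly with a low value. They report only what shows in the picture. A call takes as long as a camera call.
- viewer.look_for(camera, name): "extent" ([left, top, width, height] as shares, 0 to 1, of the picture: columns of its width, rows of its height, round what is visible of it).
- viewer.outline_of(camera, name): "mask" (420x560 bool, what is visible of it) and "extent" ([left, top, width, height] as shares, 0 to 1, of the picture: columns of its width, rows of its height, round what is visible of it).
- viewer.pinpoint(camera, name): "xy" ([column, row] as shares, 0 to 1, of the picture: columns of its width, rows of its height: a listed point, or the origin of a listed thing).
The state is a dict: "time": time; "qpos": joint angles; "dq": joint speeds; "joint_efforts": joint torques, N m; "eef_pos": TCP position; "tcp_rot": TCP orientation; "contact_force": force on the tool from outside, world axes, zero at the start; "wrist_torque": the same for the moment, N m; "opening": opening from 0.0 (shut) to 1.0 (fully open); "finger_force": force on a finger pad.
Only numpy, scipy, OpenCV 4.12 (cv2) and the standard library are available. Lean on these libraries where they do the work, as an engineer would, in place of code of your own. Each camera call takes 0.05 s, during which the arm holds its last target. There are 200 camera calls.

## Working session

There is one attempt and no reset: what is moved stays moved. The work goes in short steps, Python scripts to look and compute and a shell command to move; the robot and the scene stay as the last step left them, time stands still between calls to the robot, and variables do not carry over. Pictures are saved under pics/ and viewed, at most 17 in all, crops included, and the job is handed in when it is done.

```bash
mkdir -p pics; python3 - <<'E'
from plant import get_state, viewer, ctrl
import cv2, numpy as np
s=get_state(); print({k:np.round(v,3).tolist() for k,v in s.items()}, ctrl.pinch_z)
ims=[]
for c in("scene","side","wrist"):
    im=viewer.read_camera(c); cv2.imwrite(f"pics/{c}0.png",im); print(c,viewer.camera_params(c))
    for n in("block_thermostat","cooling_rack","tube_red","tube_green","tube_yellow","tube_blue","blank_white","standard_black","flask"):
        if c!="wrist":
            print(n,[(np.round(np.array(d["xy"])*[560,420],1).tolist(),round(d["confidence"],2)) for d in viewer.pinpoint(c,n)[:2]])
E
```

```text
{'time': 0.0, 'qpos': [-1.329, 0.287, 1.578, 0.0, 1.279, -0.15], 'dq': [0.0, -0.0, 0.0, 0.002, 0.001, -0.001], 'joint_efforts': [-0.002, -40.599, -29.263, -0.0, 0.006, 0.0], 'eef_pos': [0.258, -0.623, 0.193], 'tcp_rot': [0.981, 0.195, -0.0, -0.001], 'contact_force': [0.571, 0.319, -0.699], 'wrist_torque': [0.007, 0.035, -0.006], 'finger_force': 0.0, 'opening': 1.003} 0.0187
scene {'fov_y': 42.79351986592489, 'cx': 279.2518225793606, 'cy': 207.49532634502964, 'xyz': array([ 0.09625576, -0.85334298,  0.85530017]), 'attitude': array([ 0.41755723, -0.10851264, -0.23476908,  0.87106512])}
block_thermostat [([288.7, 287.7], 0.82)]
cooling_rack []
tube_red []
tube_green []
tube_yellow []
tube_blue []
blank_white []
standard_black []
flask [([308.0, 217.4], 0.65)]
side {'fov_y': 52.64495202259007, 'cx': 272.76809117076465, 'cy': 209.1042884832797, 'xyz': array([0.08423716, 0.25536132, 0.78306745]), 'attitude': array([-0.16235367,  0.26407786,  0.81943642, -0.48210799])}
block_thermostat [([356.0, 209.1], 0.95)]
cooling_rack [([206.9, 282.2], 0.92)]
tube_red [([327.8, 208.4], 0.64)]
tube_green [([385.5, 181.5], 0.63)]
tube_yellow [([370.1, 193.3], 0.82)]
tube_blue [([351.4, 200.9], 0.67)]
blank_white [([257.5, 256.9], 0.74)]
standard_black [([154.3, 298.8], 0.76), ([329.6, 212.4], 0.18)]
flask [([254.0, 187.4], 0.59)]
wrist {'fov_y': 62.17060652797128, 'cx': 283.23843630442434, 'cy': 210.22338470333617, 'hand_eye': array([[ 3.20400573e-04,  9.52361993e-01,  3.04969722e-01,
         7.85223414e-02],
       [ 9.99999926e-01, -2.39816657e-04, -3.01696441e-04,
        -3.20571479e-04],
       [-2.14187405e-04,  3.04969796e-01, -9.52361999e-01,
        -1.79486131e-01],
       [ 0.00000000e+00,  0.00000000e+00,  0.00000000e+00,
         1.00000000e+00]])}
```

```bash
cd pics; python3 -c "
import cv2,numpy as np
a=[cv2.imread(f'{c}0.png') for c in('scene','side')]
cv2.imwrite('sc.png',cv2.resize(a[0],(800,600)));cv2.imwrite('sd.png',cv2.resize(a[1],(800,600)))"
```

```text
(no output)
```

View pics/sc.png

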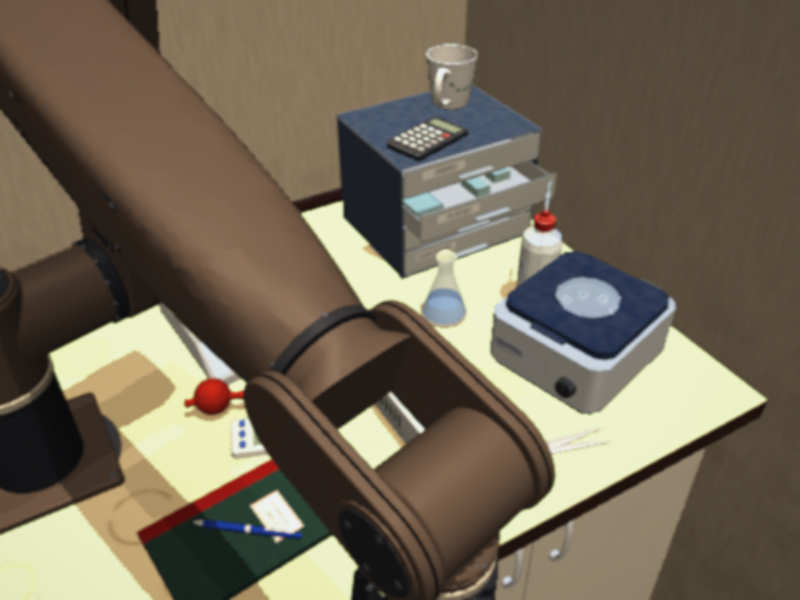

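View pics/sd.png

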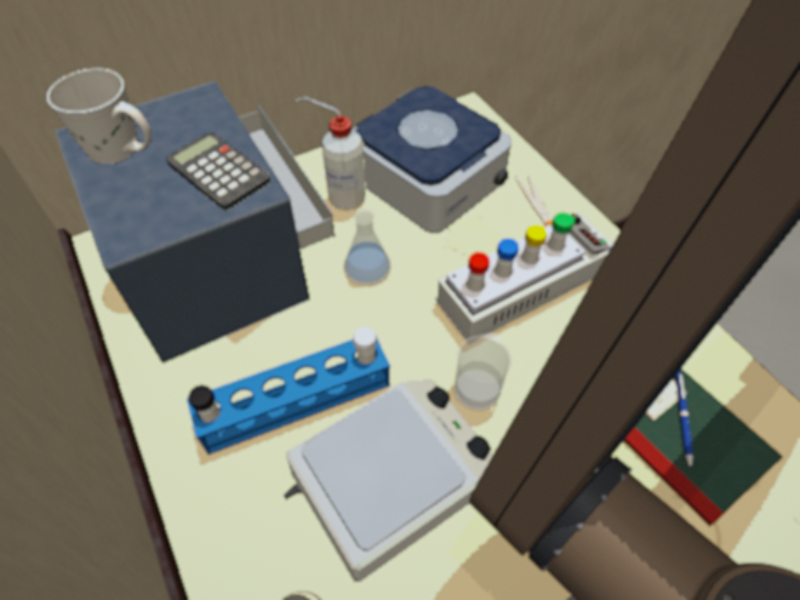

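The side view shows the panel at the right end of the thermostat at about (590,235) of 800x600. The caps from the panel are green (563,222), yellow (536,235), blue (508,250) and red (478,263). The rack has the white blank at (364,343), the black standard at (202,400) and four empty holes between them. The flask is at (366,250), with a beaker at (482,375) and the balance near the rack.

```bash
cat > h.py <<'E'
from plant import get_state, viewer, ctrl
import cv2, numpy as np
from scipy.spatial.transform import Rotation as R
def cam(c):
    p=viewer.camera_params(c); f=210/np.tan(np.radians(p["fov_y"]/2))
    if c=="wrist":
        s=get_state(); T=np.eye(4); T[:3,:3]=R.from_quat(s["tcp_rot"]).as_matrix(); T[:3,3]=s["eef_pos"]
        M=T@p["hand_eye"]; return f,p["cx"],p["cy"],M[:3,3],M[:3,:3]
    return f,p["cx"],p["cy"],np.array(p["xyz"]),R.from_quat(p["attitude"]).as_matrix()
def ray(C,uv,z):
    f,cx,cy,o,A=C; d=A@np.array([(uv[0]-cx)/f,-(uv[1]-cy)/f,-1]); return o+d*(z-o[2])/d[2]
def proj(C,P):
    f,cx,cy,o,A=C; q=(np.atleast_2d(P)-o)@A; return np.c_[cx-f*q[:,0]/q[:,2], cy+f*q[:,1]/q[:,2]]
def capmask(im,col):
    H,S,V=[x.astype(int) for x in cv2.split(cv2.cvtColor(im,cv2.COLOR_BGR2HSV))]
    h={"red":(H<8)|(H>172),"green":(H>45)&(H<80),"yellow":(H>22)&(H<33),"blue":(H>100)&(H<125)}[col]
    return (h&(S>150)&(V>70)).astype(np.uint8)
E
python3 - <<'E'
from h import *
im=cv2.imread("pics/side0.png"); C=cam("side")
g={"red":(335,184),"blue":(356,175),"yellow":(375,165),"green":(394,155)}
P={}
for c,(u,v) in g.items():
    m=capmask(im,c); w=np.zeros_like(m); cv2.circle(w,(u,v),12,1,-1); m=m*w
    M=cv2.moments(m,True); uv=(M["m10"]/M["m00"],M["m01"]/M["m00"]); P[c]=ray(C,uv,.127); print(c,M["m00"],np.round(uv,1),np.round(P[c],4))
for n,uv,z in(("thermo",(356,209.1),0),("rack",(206.9,282.2),0),("white",(257.5,256.9),.008),("black",(154.3,298.8),.008),("flask",(254,187.4),0),("whitecap",(256,238),.1),("blackcap",(141,279),.1),("beaker",(337,280),0)): print(n,np.round(ray(C,uv,z),4))
a=P["red"]-P["green"]; print("yaw",np.degrees(np.arctan2(a[1],a[0])),np.hypot(*a[:2]),"mid",sum(P.values())/4)
s=get_state(); print(R.from_quat(s["tcp_rot"]).as_matrix().round(3))
E
```

```text
red 159.0 [334.8 183.8] [ 0.5014 -0.1071  0.127 ]
blue 144.0 [355.  174.1] [ 0.5025 -0.1571  0.127 ]
yellow 156.0 [374.7 164.5] [ 0.5038 -0.2075  0.127 ]
green 144.0 [394.3 155.4] [ 0.5043 -0.2586  0.127 ]
thermo [ 0.4962 -0.1777  0.    ]
rack [0.4935 0.1931 0.    ]
white [0.4912 0.0778 0.008 ]
black [0.5068 0.2986 0.008 ]
flask [ 0.6667 -0.0043  0.    ]
whitecap [0.4806 0.0823 0.1   ]
blackcap [0.5045 0.3014 0.1   ]
beaker [ 0.3689 -0.0402  0.    ]
yaw 91.11056114415385 0.151550921331806 mid [ 0.50298128 -0.18257151  0.127     ]
[[ 0.924  0.382  0.   ]
 [ 0.382 -0.924 -0.   ]
 [ 0.     0.    -1.   ]]
```

```bash
python3 -m handwheel '[[[0.0854,0,0,-0.005,-6.86],[0.0854,0,0,-0.005,-6.86],[0.0854,0,0,-0.005,-6.86],[0.0854,0,0,-0.005,-6.86],[0.0854,0,0,-0.005,-6.86],[0.0854,0,0,-0.005,-6.86],[0.0854,0,0,-0.005,-6.86],[0.0854,0,0,-0.005,-6.86],[0.0854,0,0,-0.005,-6.86],[0.0854,0,0,-0.005,-6.86],[0.0854,0,0,0,0]]]' 40
python3 -m handwheel '[[[0.0854,0.028,0.0204,0,0],[0.0854,0.028,0.0204,0,0],[0.0854,0.028,0.0204,0,0],[0.0854,0.028,0.0204,0,0],[0.0854,0.028,0.0204,0,0],[0.0854,0.028,0.0204,0,0],[0.0854,0.028,0.0204,0,0],[0.0854,0.028,0.0204,0,0],[0.0854,0.028,0.0204,0,0],[0.0854,0.028,0.0204,0,0],[0.0854,0.028,0.0204,0,0],[0.0854,0.028,0.0204,0,0]]]'
python3 -m handwheel '[[[0.0854,0,0,0,0],[0.0854,0,0,0,0],[0.0854,0,0,0,0]]]'
python3 - <<'E'
from h import *
C=cam("wrist"); im=viewer.read_camera("wrist"); cv2.imwrite("pics/w1.png",im); print(C)
s=get_state(); print(s["eef_pos"],R.from_quat(s["tcp_rot"]).as_matrix().round(3),s["qpos"])
for c in("red","green","yellow","blue"):
    n,l,st,ce=cv2.connectedComponentsWithStats(capmask(im,c))
    i=1+np.argsort(-st[1:,4])[:2]; print(c,[(st[k,:5].tolist(),np.round(ray(C,ce[k],.133),4)) for k in i])
E
```

```text
time: 1.97
eef_pos: [0.2579, -0.6244, 0.2457]
tcp_rot: [0.7, 0.714, -0.001, 0.001]
contact_force: [0.2, -0.2, 0.8]
opening: 0.999
finger_force: 0.0
time: 2.97
eef_pos: [0.4971, -0.2818, 0.2441]
tcp_rot: [0.702, 0.712, 0.0, 0.0]
contact_force: [1.5, -0.4, 1.2]
opening: 1.001
finger_force: 0.0
time: 3.22
eef_pos: [0.4962, -0.2836, 0.2441]
tcp_rot: [0.701, 0.713, -0.0, -0.0]
contact_force: [-0.1, 0.1, 0.5]
opening: 1.0
finger_force: 0.0
(np.float64(348.3229569941574), 283.23843630442434, 210.22338470333617, array([ 0.49535759, -0.20506289,  0.42350775]), array([[ 9.99847092e-01, -1.69190355e-02, -4.42038630e-03],
       [ 1.74609516e-02,  9.52156737e-01,  3.05110903e-01],
       [-9.53281595e-04, -3.05141434e-01,  9.52306567e-01]]))
[ 0.49591332 -0.28410037  0.24405387] [[-0.016  1.    -0.   ]
 [ 1.     0.016 -0.   ]
 [-0.    -0.    -1.   ]] [-6.97476051e-01  2.36729038e-02  1.78101056e+00 -4.85984598e-04
  1.33708479e+00 -7.13622453e-01]
red [([0, 56, 106, 33, 2273], array([ 0.3146, -0.1886,  0.133 ])), ([269, 205, 3, 3, 5], array([ 0.4853, -0.2945,  0.133 ]))]
green [([279, 154, 34, 27, 647], array([ 0.5057, -0.2601,  0.133 ])), ([267, 222, 6, 4, 24], array([ 0.4847, -0.3107,  0.133 ]))]
yellow [([279, 82, 36, 38, 967], array([ 0.5061, -0.206 ,  0.133 ])), ([277, 102, 1, 1, 1], array([ 0.4902, -0.2077,  0.133 ]))]
blue [([277, 10, 39, 45, 1289], array([ 0.5041, -0.157 ,  0.133 ])), ([0, 117, 35, 28, 259], array([ 0.2772, -0.2341,  0.133 ]))]
```

View pics/w1.png

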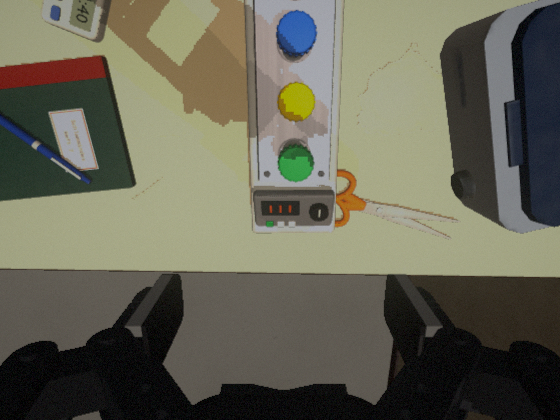

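The wrist picture shows the caps in one column, green (296,162), yellow (296,101) and blue (297,33), with the panel at (294,208). Both cameras agree to about 2 mm, so I'll grasp green.

```bash
python3 -m handwheel '[[[0.06,0.013,0.0045,0,0],[0.06,0.013,0.0045,0,0],[0.06,0,0,0.015,0],[0.06,0,0,0.02,0],[0.06,0,0,0.02,0],[0.06,0,0,0.02,0],[0.06,0,0,0.02,0],[0.06,0,0,0.02,0],[0.06,0,0,0.012,0],[0.06,0,0,0.01,0],[0.06,0,0,0,0],[0.06,0,0,0,0]]]' 40
python3 -m handwheel '[[[0.02,0,0,0,0],[0.02,0,0,0,0],[0.02,0,0,0,0],[0.02,0,0,0,0],[0.02,0,0,0,0],[0.02,0,0,0,0]]]'
```

```text
time: 4.27
eef_pos: [0.505, -0.2572, 0.1073]
tcp_rot: [0.701, 0.713, 0.0, -0.0]
contact_force: [0.5, -0.5, 0.3]
opening: 0.704
finger_force: 0.0
time: 4.77
eef_pos: [0.505, -0.2573, 0.1075]
tcp_rot: [0.701, 0.714, 0.0, 0.0]
contact_force: [-0.5, 0.3, -0.2]
opening: 0.235
finger_force: 0.0
```

```bash
python3 - <<'E'
from h import *
cv2.imwrite("pics/w2.png",viewer.read_camera("wrist")); s=get_state(); print(s["opening"],s["finger_force"])
a=viewer.read_camera("side"); cv2.imwrite("pics/s2.png",np.vstack([cv2.resize(cv2.imread("pics/w2.png"),(400,300)),cv2.resize(a[100:250,300:500],(400,300))]))
E
```

```text
0.2349487271163659 0.0
```

View pics/s2.png

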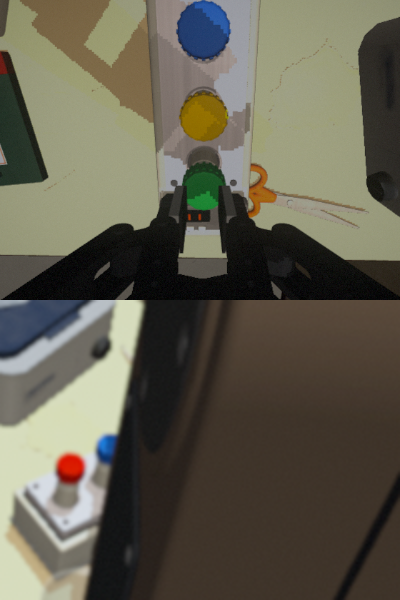

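The wrist view shows the green cap at about (285,262) full size, between or just ahead of the fingers. The opening is 20 mm with no force, so I'll compare projections.

```bash
python3 - <<'E'
from h import *
C=cam("wrist"); im=cv2.imread("pics/w2.png"); s=get_state(); p=s["eef_pos"]
print("pinch",proj(C,p+[0,0,.0187]),"tcp",proj(C,p),"captop expected",proj(C,[.505,-.2576,.135]))
m=capmask(im,"green"); n,l,st,ce=cv2.connectedComponentsWithStats(m); k=1+np.argmax(st[1:,4]); print(st[k],ray(C,ce[k],.133))
for c in("yellow","blue"):
    n,l,st,ce=cv2.connectedComponentsWithStats(capmask(im,c)); k=1+np.argmax(st[1:,4]); print(c,st[k],ce[k],[ray(C,ce[k],z).round(4) for z in(.133,.11)])
cv2.imwrite("pics/w2c.png",cv2.resize(im[200:400,180:400],(660,600),interpolation=cv2.INTER_CUBIC))
E
```

```text
pinch [[282.50580553 260.80949955]] tcp [[282.58767682 245.99539201]] captop expected [[282.65156359 269.64226154]]
[ 259  241   54   54 2116] [ 0.50577797 -0.25706506  0.133     ]
yellow [ 253  133   67   64 2543] [283.41801022 165.62524577] [array([ 0.5044, -0.2072,  0.133 ]), array([ 0.5045, -0.2114,  0.11  ])]
blue [ 248    0   75   81 4512] [284.66954787  40.34995567] [array([ 0.504 , -0.1565,  0.133 ]), array([ 0.504 , -0.1532,  0.11  ])]
```

View pics/w2c.png

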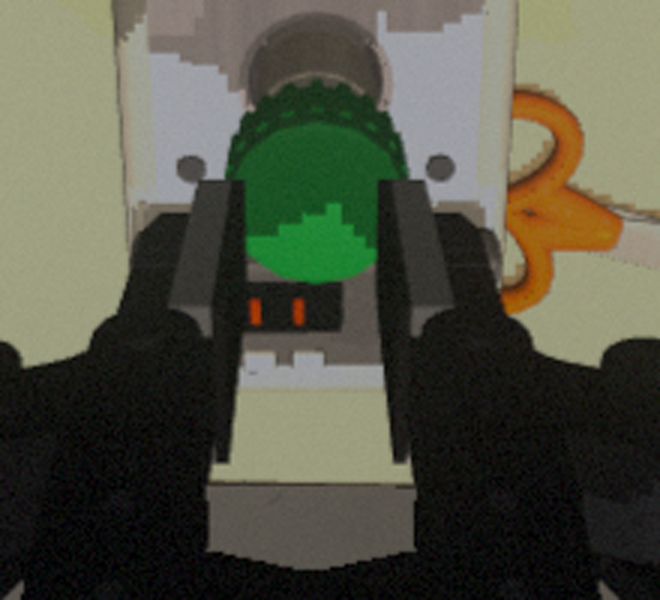

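The fingertips project to row 260. That corresponds to about 40 mm behind the nominal TCP, above the cap, and the 44 px gap agrees with it. I'll open and lower 20 mm, which is safe under either reading, then try again.

```bash
python3 -m handwheel '[[[0.055,0,0,0,0],[0.055,0,0,0,0],[0.055,0,0,0,0],[0.055,0,0,0,0],[0.055,0,0,0.005,0],[0.055,0,0,0.005,0],[0.055,0,0,0.005,0],[0.055,0,0,0.005,0],[0.055,0,0,0,0],[0.055,0,0,0,0]]]' 30
python3 -m handwheel '[[[0.02,0,0,0,0],[0.02,0,0,0,0],[0.02,0,0,0,0],[0.02,0,0,0,0],[0.02,0,0,0,0]]]'
python3 - <<'E'
from h import *
im=viewer.read_camera("wrist"); cv2.imwrite("pics/w3.png",cv2.resize(im[200:400,180:400],(660,600),interpolation=cv2.INTER_CUBIC))
E
```

```text
time: 5.7
eef_pos: [0.5045, -0.2569, 0.0864]
tcp_rot: [0.701, 0.714, -0.0, -0.001]
contact_force: [-0.0, 0.8, 0.3]
opening: 0.646
finger_force: 0.0
time: 6.12
eef_pos: [0.5053, -0.2575, 0.0878]
tcp_rot: [0.701, 0.714, 0.0, 0.001]
contact_force: [-0.1, 0.6, 1.6]
opening: 0.333
finger_force: 29.6
```

View pics/w3.png

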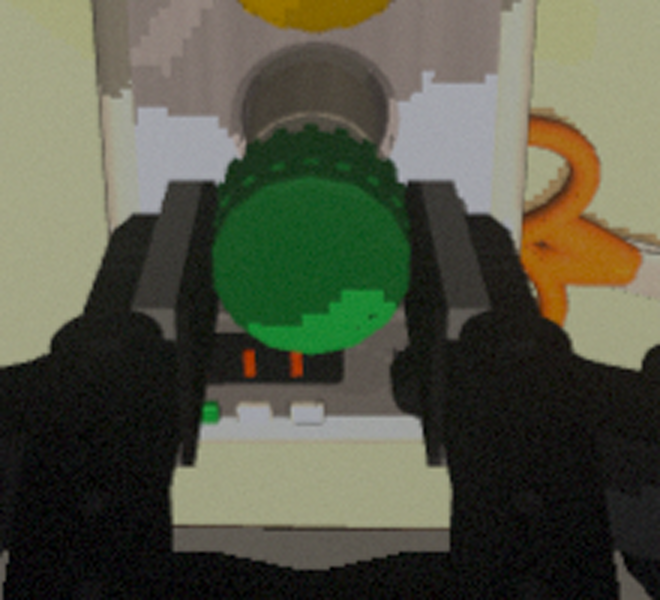

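It is gripping the cap: the opening is about 28 mm with 30 N, and the tips overlap only part of the cap. I'll take a grip 7 mm deeper, then lift.

```bash
python3 -m handwheel '[[[0.05,0,0,0,0],[0.05,0,0,0,0],[0.05,0,0,0,0],[0.05,0,0,0.004,0],[0.05,0,0,0.004,0],[0.05,0,0,0,0],[0.02,0,0,0,0],[0.02,0,0,0,0],[0.02,0,0,0,0],[0.02,0,0,0,0],[0.02,0,0,0,0]]]' 40
python3 -m handwheel '[[[0.02,0,0,-0.004,0],[0.02,0,0,-0.01,0],[0.02,0,0,-0.015,0],[0.02,0,0,-0.02,0],[0.02,0,0,-0.02,0],[0.02,0,0,-0.02,0],[0.02,0,0,-0.02,0],[0.02,0,0,-0.02,0],[0.02,0,0,-0.01,0],[0.02,0,0,0,0]]]'
python3 - <<'E'
from h import *
im=viewer.read_camera("wrist"); cv2.imwrite("pics/w4.png",im)
im=viewer.read_camera("side"); cv2.imwrite("pics/s4.png",im)
E
```

```text
time: 7.08
eef_pos: [0.5049, -0.2572, 0.0792]
tcp_rot: [0.701, 0.714, 0.0, -0.0]
contact_force: [-0.6, -0.9, -0.5]
opening: 0.331
finger_force: 39.4
time: 7.92
eef_pos: [0.5065, -0.2584, 0.2225]
tcp_rot: [0.701, 0.714, 0.0, 0.004]
contact_force: [0.5, -0.5, 0.5]
opening: 0.332
finger_force: 39.5
```

View pics/w4.png

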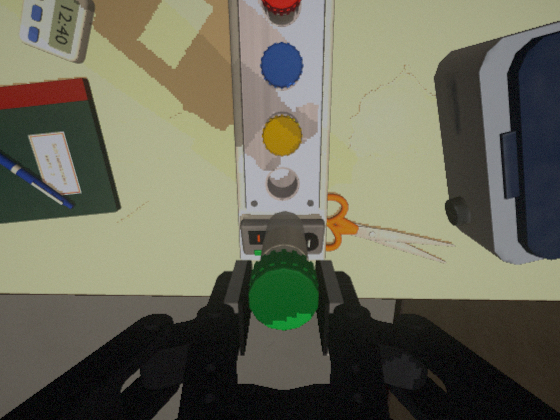

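The green tube hangs upright in the grip, with the empty well visible at (283,182). Next I carry it over the rack and look there.

```bash
python3 -m handwheel '[[[0.02,0.02,-0.001,-0.005,0],[0.02,0.034,-0.001,-0.005,0],[0.02,0.036,-0.001,0,0],[0.02,0.036,-0.001,0,0],[0.02,0.036,-0.001,0,0],[0.02,0.036,-0.001,0,0],[0.02,0.036,-0.001,0,0],[0.02,0.036,-0.001,0,0],[0.02,0.036,-0.001,0,0],[0.02,0.036,-0.001,0,0],[0.02,0.024,-0.001,0,0],[0.02,0.012,0,0,0]]]'
python3 -m handwheel '[[[0.02,0,0,0,0],[0.02,0,0,0,0],[0.02,0,0,0,0]]]'
python3 - <<'E'
from h import *
C=cam("wrist"); im=viewer.read_camera("wrist"); cv2.imwrite("pics/w5.png",im); np.savez("pics/w5.npz",o=C[3],A=C[4])
for n in("cooling_rack","blank_white","standard_black"):
    for d in viewer.pinpoint("wrist",n)[:1]: print(n,d["confidence"],ray(C,np.array(d["xy"])*[560,420],0 if n[0]=="c" else .008))
b=viewer.outline_of("wrist","cooling_rack")[0]["mask"]; print(b.sum())
E
```

```text
time: 9.02
eef_pos: [0.4853, 0.1231, 0.2262]
tcp_rot: [0.699, 0.715, -0.001, -0.002]
contact_force: [-0.5, 0.0, -0.2]
opening: 0.33
finger_force: 39.5
time: 9.27
eef_pos: [0.4869, 0.1193, 0.2275]
tcp_rot: [0.701, 0.713, -0.001, -0.0]
contact_force: [0.4, 0.1, 0.3]
opening: 0.332
finger_force: 39.5
cooling_rack 0.67 [0.49939074 0.19028711 0.        ]
blank_white 0.84 [0.48637396 0.08612827 0.008     ]
13756
```

View pics/w5.png

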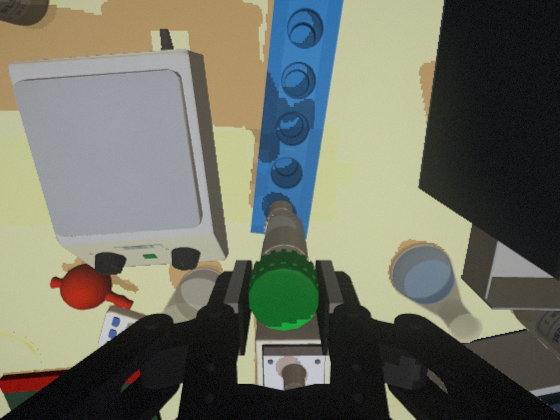

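The wrist picture shows the empty rack holes at (287,171), (292,126), (298,80) and (305,28). The near end of the rack is hidden by the hanging tube. I'll turn these into positions.

```bash
python3 - <<'E'
from h import *
from scipy.optimize import least_squares
d=np.load("pics/w5.npz"); C0=cam("wrist"); C=(*C0[:3],d["o"],d["A"]); im=cv2.imread("pics/w5.png")
g=cv2.GaussianBlur(cv2.cvtColor(im,cv2.COLOR_BGR2GRAY),(3,3),0)
for uv in((287,171),(292,126),(298,80),(305,28)): print(uv,ray(C,uv,.062).round(4))
# rack edges: top plate in HSV blue
H,S,V=cv2.split(cv2.cvtColor(im,cv2.COLOR_BGR2HSV)); m=((H>98)&(H<118)&(S>130)&(V>60))
for r in range(10,240,20):
    c=np.where(m[r,230:360])[0]+230
    if len(c): print(r,c.min(),c.max(),ray(C,(c.min(),r),.062)[:2].round(4),ray(C,(c.max(),r),.062)[:2].round(4))
cv2.imwrite("pics/w5c.png",cv2.resize(im[0:240,220:360],(350*1,600),interpolation=cv2.INTER_CUBIC))
E
```

```text
(287, 171) [0.4906 0.1286 0.062 ]
(292, 126) [0.4945 0.1727 0.062 ]
(298, 80) [0.499  0.2144 0.062 ]
(305, 28) [0.504  0.2579 0.062 ]
10 274 340 [0.4762 0.2717] [0.5342 0.2727]
30 271 337 [0.4737 0.2558] [0.5325 0.2568]
50 269 334 [0.472  0.2395] [0.5309 0.2405]
70 268 331 [0.4712 0.2226] [0.5292 0.2236]
90 266 328 [0.4694 0.2051] [0.5274 0.2061]
110 264 325 [0.4675 0.1871] [0.5256 0.1881]
130 262 322 [0.4656 0.1684] [0.5237 0.1695]
150 260 318 [0.4636 0.1491] [0.5207 0.1501]
170 257 315 [0.4605 0.1291] [0.5187 0.1301]
190 255 312 [0.4584 0.1084] [0.5165 0.1094]
210 253 309 [0.4561 0.0869] [0.5143 0.0879]
230 251 306 [0.4538 0.0646] [0.5121 0.0656]
```

View pics/w5c.png

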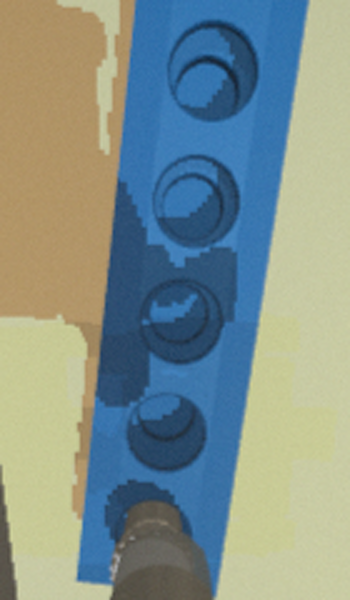

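```bash
python3 - <<'E'
from h import *
d=np.load("pics/w5.npz"); C0=cam("wrist"); C=(*C0[:3],d["o"],d["A"]); s=get_state(); p=s["eef_pos"]; print(p)
print("expected foot px",proj(C,p+[0,0,-.044]),"seen at 281,203 ->",ray(C,(281,203),p[2]-.044)-p, proj(C,[.486,.084,.108]))
im=viewer.read_camera("side"); cv2.imwrite("pics/s5.png",cv2.resize(im[120:345,80:380],(800,600)))
E
```

```text
[0.48721193 0.11948118 0.22823496]
expected foot px [[283.22851741 219.98016968]] seen at 281,203 -> [-0.00169676  0.0119738  -0.044     ] [[281.37686695 228.84752792]]
```

View pics/s5.png

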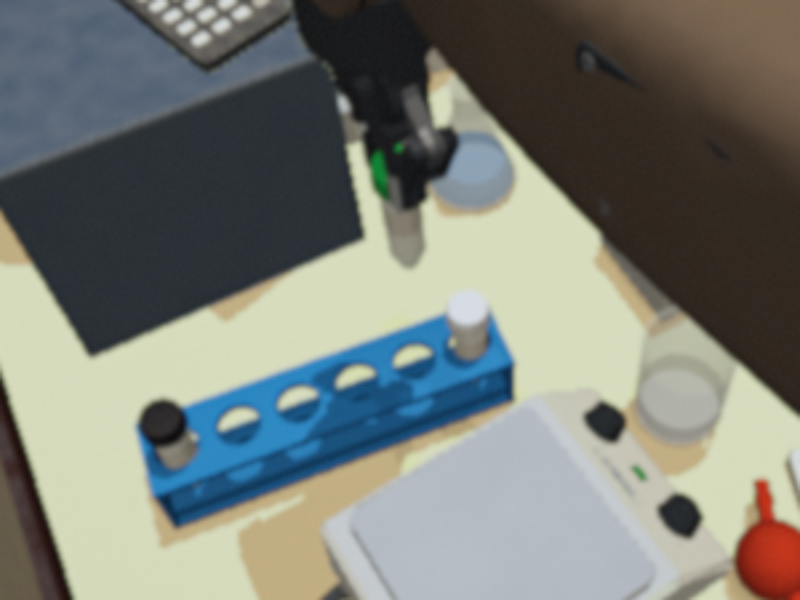

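The side view shows the rack with the white blank at (468,315), the black standard at (163,420) and four empty holes. The green tube hangs almost vertical.

```bash
python3 - <<'E'
from h import *
p=get_state()["eef_pos"]; C=cam("side")
print("foot side",ray(C,(80+408*.375,120+258*.375),p[2]-.044)-p)
W=cam("wrist")
print("cap top centre wrist", ray(W,(284,295),p[2]+.056)-p, "pred",proj(W,p+[0,0,.056]), proj(C,p+[0,0,-.044]))
E
```

```text
foot side [ 0.00233001 -0.00133201 -0.044     ]
cap top centre wrist [0.00064031 0.00301787 0.056     ] pred [[282.29225028 301.4979908 ]] [[232.88924315 218.02557001]]
```

```bash
python3 -m handwheel '[[[0.02,0.0055,0.003,0,0],[0.02,0,0,0.01,0],[0.02,0,0,0.02,0],[0.02,0,0,0.02,0],[0.02,0,0,0.02,0],[0.02,0,0,0.02,0],[0.02,0,0,0.02,0],[0.02,0,0,0.01,0],[0.02,0,0,0,0],[0.02,0,0,0,0]]]'
python3 -m handwheel '[[[0.02,0,0,0.005,0],[0.02,0,0,0.005,0],[0.02,0,0,0.005,0],[0.02,0,0,0.005,0],[0.02,0,0,0,0]]]'
python3 - <<'E'
from h import *
im=viewer.read_camera("wrist"); cv2.imwrite("pics/w6.png",im[60:360,180:400])
E
```

```text
time: 10.4
eef_pos: [0.4897, 0.1261, 0.1078]
tcp_rot: [0.701, 0.714, -0.0, -0.0]
contact_force: [0.6, -0.1, 0.4]
opening: 0.331
finger_force: 39.5
time: 10.82
eef_pos: [0.4891, 0.126, 0.0872]
tcp_rot: [0.701, 0.714, -0.001, -0.001]
contact_force: [-0.5, 0.4, -1.0]
opening: 0.334
finger_force: 39.5
```

View pics/w6.png

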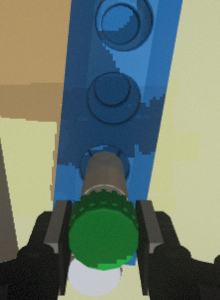

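The tube is entering the first hole, with the blank visible behind it. I'll lower it the rest of the way.

```bash
python3 -m handwheel '[[[0.02,0,0,0.005,0],[0.02,0,0,0.005,0],[0.02,0,0,0.005,0],[0.02,0,0,0.005,0],[0.02,0,0,0.004,0],[0.02,0,0,0.003,0],[0.02,0,0,0.003,0],[0.02,0,0,0,0],[0.02,0,0,0,0]]]'
python3 -m handwheel '[[[0.02,0,0,0.002,0],[0.02,0,0,0.002,0],[0.02,0,0,0,0]]]'
```

```text
time: 11.62
eef_pos: [0.4898, 0.126, 0.0581]
tcp_rot: [0.701, 0.714, -0.0, -0.0]
contact_force: [-0.2, -0.5, -0.5]
opening: 0.331
finger_force: 39.5
time: 11.87
eef_pos: [0.4897, 0.126, 0.0539]
tcp_rot: [0.701, 0.714, -0.0, -0.0]
contact_force: [0.1, -0.1, -0.9]
opening: 0.336
finger_force: 39.5
```

```bash
python3 -m handwheel '[[[0.02,0,0,0.001,0],[0.02,0,0,0.001,0],[0.02,0,0,0,0]]]'
python3 -m handwheel '[[[0.02,0,0,0.001,0],[0.02,0,0,0.001,0],[0.02,0,0,0,0]]]'
```

```text
time: 12.12
eef_pos: [0.4899, 0.1261, 0.0522]
tcp_rot: [0.701, 0.714, 0.0, 0.0]
contact_force: [-1.1, 0.1, -0.2]
opening: 0.335
finger_force: 39.7
time: 12.37
eef_pos: [0.4905, 0.1262, 0.052]
tcp_rot: [0.701, 0.714, 0.0, 0.0]
contact_force: [-3.2, -0.3, 8.1]
opening: 0.336
finger_force: 40.3
```

```bash
python3 -m handwheel '[[[0.035,0,0,-0.001,0],[0.05,0,0,0,0],[0.05,0,0,0,0],[0.05,0,0,0,0],[0.05,0,0,-0.01,0],[0.05,0,0,-0.02,0],[0.05,0,0,-0.025,0],[0.05,0,0,-0.025,0],[0.05,0,0,-0.025,0],[0.05,0,0,0,0]]]'
python3 - <<'E'
from h import *
C=cam("wrist"); im=viewer.read_camera("wrist"); cv2.imwrite("pics/w7.png",im)
for c in["green"]:
    n,l,st,ce=cv2.connectedComponentsWithStats(capmask(im,c)); k=1+np.argmax(st[1:,4]); print(st[k],ray(C,ce[k],.106))
E
python3 -m handwheel '[[[0.05,-0.0278,0.00075,0,0],[0.05,-0.0278,0.00075,0,0],[0.05,-0.0278,0.00075,0,0],[0.05,-0.0278,0.00075,0,0],[0.05,-0.0278,0.00075,0,0],[0.05,-0.0278,0.00075,0,0],[0.05,-0.0278,0.00075,0,0],[0.05,-0.0278,0.00075,0,0],[0.05,-0.0278,0.00075,0,0],[0.05,-0.0278,0.00075,0,0],[0.05,-0.0278,0.00075,0,0],[0.05,-0.0278,0.00075,0,0]]]'
python3 -m handwheel '[[[0.05,0,0,0,0],[0.05,0,0,0,0],[0.05,0,0,0,0]]]'
```

```text
time: 13.2
eef_pos: [0.4937, 0.1263, 0.1631]
tcp_rot: [0.701, 0.714, 0.004, 0.004]
contact_force: [1.2, -0.2, 0.0]
opening: 0.585
finger_force: 0.0
[ 257  192   43   42 1320] [0.49116713 0.12687077 0.106     ]
time: 14.25
eef_pos: [0.504, -0.2082, 0.1548]
tcp_rot: [0.701, 0.713, -0.0, -0.001]
contact_force: [-0.3, 0.9, -0.3]
opening: 0.586
finger_force: 0.0
time: 14.5
eef_pos: [0.5043, -0.2065, 0.1551]
tcp_rot: [0.701, 0.713, -0.0, -0.001]
contact_force: [-0.3, -0.2, 0.2]
opening: 0.587
finger_force: 0.0
```

View pics/w7.png

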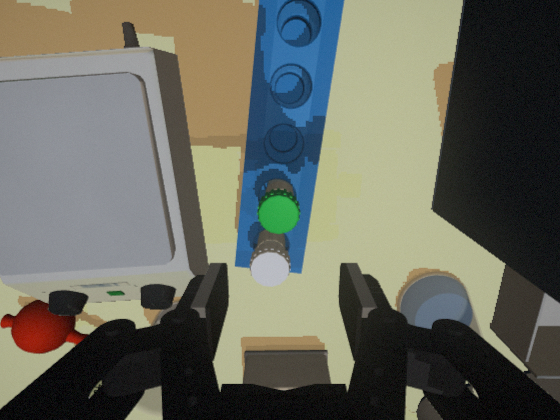

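Green stands at (279,213), next to the white blank at (270,268). Now yellow: grasp, lift and carry.

```bash
python3 -m handwheel '[[[0.05,-0.001,0,0.015,0],[0.05,0,0,0.02,0],[0.05,0,0,0.02,0],[0.05,0,0,0.015,0],[0.05,0,0,0.006,0],[0.05,0,0,0,0],[0.05,0,0,0,0],[0.02,0,0,0,0],[0.02,0,0,0,0],[0.02,0,0,0,0],[0.02,0,0,0,0],[0.02,0,0,0,0]]]' 40
python3 -m handwheel '[[[0.02,0,0,-0.005,0],[0.02,0,0,-0.01,0],[0.02,0,0,-0.015,0],[0.02,0,0,-0.02,0],[0.02,0,0,-0.02,0],[0.02,0,0,-0.02,0],[0.02,0,0,-0.02,0],[0.02,0,0,-0.02,0],[0.02,0,0,-0.015,0],[0.02,0,0,0,0]]]'
```

```text
time: 15.5
eef_pos: [0.5061, -0.209, 0.0819]
tcp_rot: [0.701, 0.714, 0.0, 0.001]
contact_force: [-0.7, -0.4, 6.5]
opening: 0.33
finger_force: 39.7
time: 16.33
eef_pos: [0.5066, -0.2094, 0.2298]
tcp_rot: [0.701, 0.714, 0.001, 0.004]
contact_force: [0.6, -0.6, 0.5]
opening: 0.333
finger_force: 39.5
```

```bash
python3 -m handwheel '[[[0.02,0.018,0,0,0],[0.02,0.03,-0.0005,0,0],[0.02,0.0355,-0.0005,0,0],[0.02,0.0355,-0.0005,0,0],[0.02,0.0355,-0.0005,0,0],[0.02,0.0355,-0.0005,0,0],[0.02,0.0355,-0.0005,0,0],[0.02,0.0355,-0.0005,0,0],[0.02,0.0355,-0.0005,0,0],[0.02,0.0355,-0.0005,0,0],[0.02,0.03,0,0,0],[0.02,0.0165,0,0,0]]]'
python3 -m handwheel '[[[0.02,0,0,0,0],[0.02,0,0,0,0],[0.02,0,0,0,0]]]'
python3 - <<'E'
from h import *
im=viewer.read_camera("wrist"); cv2.imwrite("pics/w8.png",im)
E
```

```text
time: 17.33
eef_pos: [0.4922, 0.1729, 0.2239]
tcp_rot: [0.7, 0.714, -0.001, -0.001]
contact_force: [-0.2, -0.6, -0.7]
opening: 0.333
finger_force: 39.5
time: 17.58
eef_pos: [0.4932, 0.1693, 0.2243]
tcp_rot: [0.701, 0.713, -0.001, -0.0]
contact_force: [-0.7, 0.2, -0.5]
opening: 0.334
finger_force: 39.5
```

View pics/w8.png

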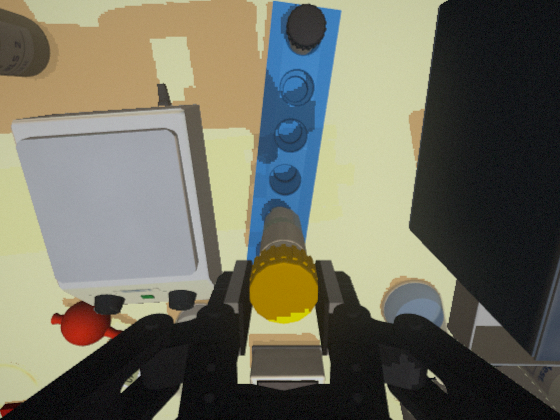

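Yellow is over the rack, with the next empty holes at (285,179), (291,134) and (297,87), and the black cap at (305,27). I'll lower it into hole 2.

```bash
python3 -m handwheel '[[[0.02,0.0005,0.001,0,0],[0.02,0,0,0.01,0],[0.02,0,0,0.02,0],[0.02,0,0,0.02,0],[0.02,0,0,0.02,0],[0.02,0,0,0.02,0],[0.02,0,0,0.017,0],[0.02,0,0,0.01,0],[0.02,0,0,0,0],[0.02,0,0,0,0]]]'
python3 -m handwheel '[[[0.02,0,0,0.008,0],[0.02,0,0,0.008,0],[0.02,0,0,0.008,0],[0.02,0,0,0.008,0],[0.02,0,0,0.005,0],[0.02,0,0,0.005,0],[0.02,0,0,0.005,0],[0.02,0,0,0,0]]]'
python3 -m handwheel '[[[0.02,0,0,0.001,0],[0.02,0,0,0.001,0],[0.02,0,0,0,0]]]'
python3 -m handwheel '[[[0.02,0,0,0.001,0],[0.02,0,0,0.001,0],[0.02,0,0,0,0]]]'
```

```text
time: 18.47
eef_pos: [0.4944, 0.1701, 0.1078]
tcp_rot: [0.701, 0.713, -0.0, -0.0]
contact_force: [-0.5, -0.3, 0.2]
opening: 0.335
finger_force: 39.5
time: 19.13
eef_pos: [0.4938, 0.1704, 0.0599]
tcp_rot: [0.701, 0.714, -0.001, -0.001]
contact_force: [-0.0, -1.0, 0.0]
opening: 0.331
finger_force: 39.5
time: 19.38
eef_pos: [0.4948, 0.1706, 0.0594]
tcp_rot: [0.701, 0.714, 0.0, 0.0]
contact_force: [0.2, -0.3, -0.7]
opening: 0.333
finger_force: 39.5
time: 19.63
eef_pos: [0.4946, 0.1705, 0.0572]
tcp_rot: [0.701, 0.714, -0.0, -0.0]
contact_force: [0.2, 0.1, 0.7]
opening: 0.333
finger_force: 39.5
```

```bash
python3 -m handwheel '[[[0.02,0,0,0.001,0],[0.02,0,0,0.001,0],[0.02,0,0,0,0]]]'
python3 -m handwheel '[[[0.02,0,0,0.001,0],[0.02,0,0,0.001,0],[0.02,0,0,0,0]]]'
```

```text
time: 19.88
eef_pos: [0.4945, 0.1705, 0.0551]
tcp_rot: [0.701, 0.714, -0.0, -0.0]
contact_force: [0.3, -0.4, -0.2]
opening: 0.333
finger_force: 39.5
time: 20.13
eef_pos: [0.4951, 0.1708, 0.0549]
tcp_rot: [0.701, 0.714, 0.0, -0.0]
contact_force: [-2.1, -0.6, 7.6]
opening: 0.333
finger_force: 40.4
```

```bash
python3 -m handwheel '[[[0.035,0,0,-0.001,0],[0.05,0,0,0,0],[0.05,0,0,0,0],[0.05,0,0,0,0],[0.05,0,0,-0.01,0],[0.05,0,0,-0.02,0],[0.05,0,0,-0.025,0],[0.05,0,0,-0.025,0],[0.05,0,0,-0.022,0],[0.05,0,0,0,0]]]'
python3 - <<'E'
from h import *
C=cam("wrist"); im=viewer.read_camera("wrist"); cv2.imwrite("pics/w9.png",im)
for c in("yellow","green"):
    n,l,st,ce=cv2.connectedComponentsWithStats(capmask(im,c)); k=1+np.argmax(st[1:,4]); print(c,st[k],ray(C,ce[k],.106))
E
python3 -m handwheel '[[[0.05,-0.0273,0.0003,0,0],[0.05,-0.0273,0.0003,0,0],[0.05,-0.0273,0.0003,0,0],[0.05,-0.0273,0.0003,0,0],[0.05,-0.0273,0.0003,0,0],[0.05,-0.0273,0.0003,0,0],[0.05,-0.0273,0.0003,0,0],[0.05,-0.0273,0.0003,0,0],[0.05,-0.0273,0.0003,0,0],[0.05,-0.0273,0.0003,0,0],[0.05,-0.0273,0.0003,0,0],[0.05,-0.0273,0.0003,0,0]]]'
python3 -m handwheel '[[[0.05,0,0,0,0],[0.05,0,0,0,0],[0.05,0,0,0,0]]]'
python3 - <<'E'
from h import *
C=cam("wrist"); im=viewer.read_camera("wrist"); cv2.imwrite("pics/w10.png",im)
for c in("blue","red"):
    n,l,st,ce=cv2.connectedComponentsWithStats(capmask(im,c)); k=1+np.argsort(-st[1:,4])[:2]; print(c,[(st[i],ray(C,ce[i],.133)) for i in k])
E
```

```text
time: 20.97
eef_pos: [0.4982, 0.1711, 0.1626]
tcp_rot: [0.701, 0.714, 0.004, 0.003]
contact_force: [0.6, 0.3, 1.1]
opening: 0.585
finger_force: 0.0
yellow [ 256  188   43   45 1402] [0.49454149 0.17359059 0.106     ]
green [ 252  251   41   38 1096] [0.49112699 0.12652415 0.106     ]
time: 22.02
eef_pos: [0.503, -0.1578, 0.1545]
tcp_rot: [0.701, 0.713, -0.0, -0.001]
contact_force: [1.5, 0.5, -0.0]
opening: 0.585
finger_force: 0.0
time: 22.27
eef_pos: [0.5034, -0.1562, 0.155]
tcp_rot: [0.701, 0.713, -0.0, -0.001]
contact_force: [-0.3, 0.5, 0.5]
opening: 0.586
finger_force: 0.0
blue [(array([ 260,  212,   48,   43, 1564], dtype=int32), array([ 0.50420353, -0.15717307,  0.133     ])), (array([  0, 283,  57,  38, 276], dtype=int32), array([ 0.33263529, -0.20780146,  0.133     ]))]
red [(array([ 258,  124,   52,   54, 2119], dtype=int32), array([ 0.50288033, -0.10639141,  0.133     ])), (array([   0,  190,   73,   29, 1570], dtype=int32), array([ 0.35283213, -0.14101593,  0.133     ]))]
```

```bash
python3 -m handwheel '[[[0.05,-0.001,0.0005,0.015,0],[0.05,0,0,0.02,0],[0.05,0,0,0.02,0],[0.05,0,0,0.015,0],[0.05,0,0,0.006,0],[0.05,0,0,0,0],[0.05,0,0,0,0],[0.02,0,0,0,0],[0.02,0,0,0,0],[0.02,0,0,0,0],[0.02,0,0,0,0],[0.02,0,0,0,0]]]' 40
python3 -m handwheel '[[[0.02,0,0,-0.005,0],[0.02,0,0,-0.01,0],[0.02,0,0,-0.015,0],[0.02,0,0,-0.02,0],[0.02,0,0,-0.02,0],[0.02,0,0,-0.02,0],[0.02,0,0,-0.02,0],[0.02,0,0,-0.02,0],[0.02,0,0,-0.015,0],[0.02,0,0,0,0]]]'
python3 -m handwheel '[[[0.02,0.018,0,0,0],[0.02,0.03,0,0,0],[0.02,0.0345,0,0,0],[0.02,0.0345,0,0,0],[0.02,0.0345,0,0,0],[0.02,0.0345,0,0,0],[0.02,0.0345,0,0,0],[0.02,0.0345,0,0,0],[0.02,0.0345,0,0,0],[0.02,0.0345,0,0,0],[0.02,0.03,0,0,0],[0.02,0.0165,0,0,0]]]'
python3 -m handwheel '[[[0.02,0,0,0,0],[0.02,0,0,0,0],[0.02,0,0,0,0]]]'
```

```text
time: 23.32
eef_pos: [0.5058, -0.1585, 0.0819]
tcp_rot: [0.701, 0.714, 0.0, 0.001]
contact_force: [0.7, 1.1, 5.1]
opening: 0.333
finger_force: 39.6
time: 24.15
eef_pos: [0.5064, -0.1588, 0.2298]
tcp_rot: [0.701, 0.714, 0.001, 0.004]
contact_force: [-0.3, 0.5, -0.5]
opening: 0.332
finger_force: 39.5
time: 25.15
eef_pos: [0.4965, 0.2153, 0.2239]
tcp_rot: [0.7, 0.714, -0.001, -0.001]
contact_force: [0.1, 0.1, 0.2]
opening: 0.332
finger_force: 39.5
time: 25.4
eef_pos: [0.4975, 0.2118, 0.2243]
tcp_rot: [0.701, 0.713, -0.001, -0.0]
contact_force: [0.5, 0.8, -1.0]
opening: 0.331
finger_force: 39.5
```

```bash
python3 -m handwheel '[[[0.02,0.001,0.0015,0,0],[0.02,0,0,0.01,0],[0.02,0,0,0.02,0],[0.02,0,0,0.02,0],[0.02,0,0,0.02,0],[0.02,0,0,0.02,0],[0.02,0,0,0.017,0],[0.02,0,0,0.01,0],[0.02,0,0,0,0],[0.02,0,0,0,0]]]'
python3 -m handwheel '[[[0.02,0,0,0.008,0],[0.02,0,0,0.008,0],[0.02,0,0,0.008,0],[0.02,0,0,0.008,0],[0.02,0,0,0.005,0],[0.02,0,0,0.005,0],[0.02,0,0,0.005,0],[0.02,0,0,0.001,0],[0.02,0,0,0.001,0],[0.02,0,0,0,0]]]'
python3 -m handwheel '[[[0.02,0,0,0.001,0],[0.02,0,0,0.001,0],[0.02,0,0,0,0]]]'
python3 -m handwheel '[[[0.02,0,0,0.001,0],[0.02,0,0,0.001,0],[0.02,0,0,0,0]]]'
```

```text
time: 26.23
eef_pos: [0.4992, 0.213, 0.1078]
tcp_rot: [0.701, 0.713, -0.0, -0.0]
contact_force: [-0.0, -0.5, -0.3]
opening: 0.334
finger_force: 39.5
time: 27.07
eef_pos: [0.4995, 0.2136, 0.0592]
tcp_rot: [0.701, 0.714, 0.0, 0.0]
contact_force: [0.2, 1.1, -0.2]
opening: 0.33
finger_force: 39.5
time: 27.32
eef_pos: [0.4995, 0.2135, 0.0573]
tcp_rot: [0.701, 0.714, 0.0, 0.0]
contact_force: [-0.4, -0.1, -1.1]
opening: 0.335
finger_force: 39.5
time: 27.57
eef_pos: [0.4993, 0.2135, 0.0551]
tcp_rot: [0.701, 0.714, -0.0, -0.0]
contact_force: [-0.9, 0.1, -0.7]
opening: 0.333
finger_force: 39.5
```

```bash
python3 -m handwheel '[[[0.02,0,0,0.001,0],[0.02,0,0,0.001,0],[0.02,0,0,0,0]]]'
python3 -m handwheel '[[[0.035,0,0,-0.001,0],[0.05,0,0,0,0],[0.05,0,0,0,0],[0.05,0,0,0,0],[0.05,0,0,-0.01,0],[0.05,0,0,-0.02,0],[0.05,0,0,-0.025,0],[0.05,0,0,-0.025,0],[0.05,0,0,-0.022,0],[0.05,0,0,0,0]]]'
python3 - <<'E'
from h import *
C=cam("wrist"); im=viewer.read_camera("wrist"); cv2.imwrite("pics/w11.png",im)
for c in("yellow","green","blue"):
    n,l,st,ce=cv2.connectedComponentsWithStats(capmask(im,c)); k=1+np.argmax(st[1:,4]); print(c,st[k],ray(C,ce[k],.106))
E
python3 -m handwheel '[[[0.05,-0.0267,-0.00015,0,0],[0.05,-0.0267,-0.00015,0,0],[0.05,-0.0267,-0.00015,0,0],[0.05,-0.0267,-0.00015,0,0],[0.05,-0.0267,-0.00015,0,0],[0.05,-0.0267,-0.00015,0,0],[0.05,-0.0267,-0.00015,0,0],[0.05,-0.0267,-0.00015,0,0],[0.05,-0.0267,-0.00015,0,0],[0.05,-0.0267,-0.00015,0,0],[0.05,-0.0267,-0.00015,0,0],[0.05,-0.0267,-0.00015,0,0]]]'
python3 -m handwheel '[[[0.05,0,0,0,0],[0.05,0,0,0,0],[0.05,0,0,0,0]]]'
```

```text
time: 27.82
eef_pos: [0.4998, 0.2138, 0.0548]
tcp_rot: [0.701, 0.714, 0.0, -0.0]
contact_force: [-2.3, -0.1, 6.7]
opening: 0.33
finger_force: 40.3
time: 28.65
eef_pos: [0.5029, 0.2144, 0.1627]
tcp_rot: [0.701, 0.714, 0.005, 0.003]
contact_force: [0.4, -0.7, 1.2]
opening: 0.586
finger_force: 0.0
yellow [ 250  247   40   39 1173] [0.49449287 0.17295649 0.106     ]
green [246 302  39  35 987] [0.49108133 0.12662262 0.106     ]
blue [  228    53   106   301 11934] [0.50064201 0.22659528 0.106     ]
time: 29.7
eef_pos: [0.5023, -0.1078, 0.1546]
tcp_rot: [0.701, 0.714, -0.0, -0.001]
contact_force: [-0.2, -0.5, -1.3]
opening: 0.589
finger_force: 0.0
time: 29.95
eef_pos: [0.5027, -0.1062, 0.155]
tcp_rot: [0.701, 0.713, -0.0, -0.001]
contact_force: [-0.1, -0.1, -0.8]
opening: 0.585
finger_force: 0.0
```

View pics/w11.png

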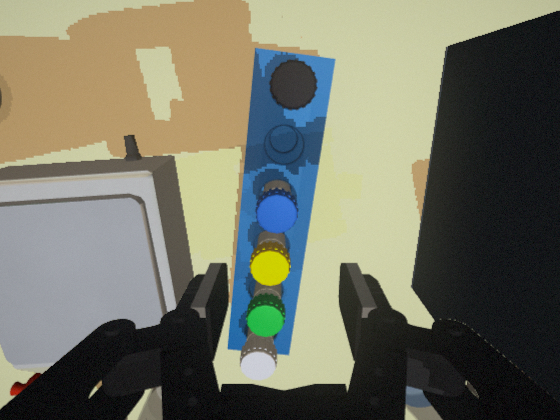

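White (258,362), green (266,316), yellow (269,267) and blue (277,212) stand in the rack, with one empty hole at (284,143) before the black cap (293,84). Red is the last one.

```bash
python3 -m handwheel '[[[0.05,-0.001,0.0005,0.015,0],[0.05,0,0,0.02,0],[0.05,0,0,0.02,0],[0.05,0,0,0.015,0],[0.05,0,0,0.006,0],[0.05,0,0,0,0],[0.05,0,0,0,0],[0.02,0,0,0,0],[0.02,0,0,0,0],[0.02,0,0,0,0],[0.02,0,0,0,0],[0.02,0,0,0,0]]]' 40
python3 -m handwheel '[[[0.02,0,0,-0.005,0],[0.02,0,0,-0.01,0],[0.02,0,0,-0.015,0],[0.02,0,0,-0.02,0],[0.02,0,0,-0.02,0],[0.02,0,0,-0.02,0],[0.02,0,0,-0.02,0],[0.02,0,0,-0.02,0],[0.02,0,0,-0.015,0],[0.02,0,0,0,0]]]'
python3 -m handwheel '[[[0.02,0.018,0.0005,0,0],[0.02,0.03,0.0005,0,0],[0.02,0.034,0.0005,0,0],[0.02,0.034,0.0005,0,0],[0.02,0.034,0.0005,0,0],[0.02,0.034,0.0005,0,0],[0.02,0.034,0.0005,0,0],[0.02,0.034,0.0005,0,0],[0.02,0.034,0.0005,0,0],[0.02,0.034,0.0005,0,0],[0.02,0.029,0.0005,0,0],[0.02,0.0155,0.0005,0,0]]]'
python3 -m handwheel '[[[0.02,0,0,0,0],[0.02,0,0,0,0],[0.02,0,0,0,0]]]'
```

```text
time: 30.95
eef_pos: [0.505, -0.1083, 0.0818]
tcp_rot: [0.701, 0.714, 0.001, 0.001]
contact_force: [-1.0, -0.1, 5.6]
opening: 0.329
finger_force: 39.6
time: 31.78
eef_pos: [0.5058, -0.1086, 0.2297]
tcp_rot: [0.701, 0.714, 0.001, 0.003]
contact_force: [-0.2, 0.5, 0.3]
opening: 0.328
finger_force: 39.5
time: 32.78
eef_pos: [0.5019, 0.2595, 0.2237]
tcp_rot: [0.7, 0.714, -0.001, -0.001]
contact_force: [0.7, -0.7, 0.2]
opening: 0.337
finger_force: 39.5
time: 33.03
eef_pos: [0.5029, 0.2559, 0.2242]
tcp_rot: [0.701, 0.713, -0.001, -0.0]
contact_force: [-0.1, 0.5, -0.5]
opening: 0.332
finger_force: 39.5
```

```bash
python3 -m handwheel '[[[0.02,0.0005,0.001,0,0],[0.02,0,0,0.01,0],[0.02,0,0,0.02,0],[0.02,0,0,0.02,0],[0.02,0,0,0.02,0],[0.02,0,0,0.02,0],[0.02,0,0,0.017,0],[0.02,0,0,0.01,0],[0.02,0,0,0,0],[0.02,0,0,0,0]]]'
python3 -m handwheel '[[[0.02,0,0,0.008,0],[0.02,0,0,0.008,0],[0.02,0,0,0.008,0],[0.02,0,0,0.008,0],[0.02,0,0,0.005,0],[0.02,0,0,0.005,0],[0.02,0,0,0.005,0],[0.02,0,0,0.001,0],[0.02,0,0,0.001,0],[0.02,0,0,0,0]]]'
python3 -m handwheel '[[[0.02,0,0,0.001,0],[0.02,0,0,0.001,0],[0.02,0,0.0,0.001,0],[0.02,0,0,0.001,0],[0.02,0,0,0,0]]]'
python3 -m handwheel '[[[0.02,0,0,0.001,0],[0.02,0,0,0.001,0],[0.02,0,0,0,0]]]'
```

```text
time: 33.87
eef_pos: [0.5042, 0.2567, 0.1078]
tcp_rot: [0.701, 0.713, -0.0, -0.0]
contact_force: [-0.1, -0.3, -0.7]
opening: 0.329
finger_force: 39.5
time: 34.7
eef_pos: [0.5044, 0.2573, 0.0592]
tcp_rot: [0.701, 0.714, 0.0, 0.0]
contact_force: [0.2, 0.5, -0.2]
opening: 0.331
finger_force: 39.5
time: 35.12
eef_pos: [0.5042, 0.2572, 0.055]
tcp_rot: [0.701, 0.714, -0.0, -0.0]
contact_force: [0.1, 0.0, -0.5]
opening: 0.33
finger_force: 39.5
time: 35.37
eef_pos: [0.5047, 0.2576, 0.0548]
tcp_rot: [0.701, 0.714, 0.0, -0.0]
contact_force: [-1.2, -0.4, 6.0]
opening: 0.332
finger_force: 40.3
```

Red is seated. I'll release, lift clear and check.

```bash
python3 -m handwheel '[[[0.035,0,0,-0.001,0],[0.05,0,0,0,0],[0.05,0,0,0,0],[0.05,0,0,0,0],[0.05,0,0,-0.01,0],[0.05,0,0,-0.02,0],[0.05,0,0,-0.025,0],[0.05,0,0,-0.025,0],[0.05,0,0,-0.022,0],[0.05,0,0,-0.02,0],[0.05,0,0,0,0],[0.05,0,0,0,0]]]'
python3 -m handwheel '[[[0.05,0,0,0,0],[0.05,0,0,0,0],[0.05,0,0,0,0],[0.05,0,0,0,0]]]'
python3 - <<'E'
from h import *
a=viewer.read_camera("wrist"); b=viewer.read_camera("side")
cv2.imwrite("pics/end.png",np.vstack([cv2.resize(a,(400,300)),cv2.resize(b[120:345,80:380],(400,300))]))
E
```

```text
time: 36.37
eef_pos: [0.5052, 0.2575, 0.1781]
tcp_rot: [0.701, 0.714, 0.002, 0.001]
contact_force: [0.7, -0.1, -0.1]
opening: 0.587
finger_force: 0.0
time: 36.7
eef_pos: [0.5036, 0.257, 0.1747]
tcp_rot: [0.701, 0.714, -0.001, -0.001]
contact_force: [-0.9, -0.3, -0.1]
opening: 0.585
finger_force: 0.0
```

View pics/end.png

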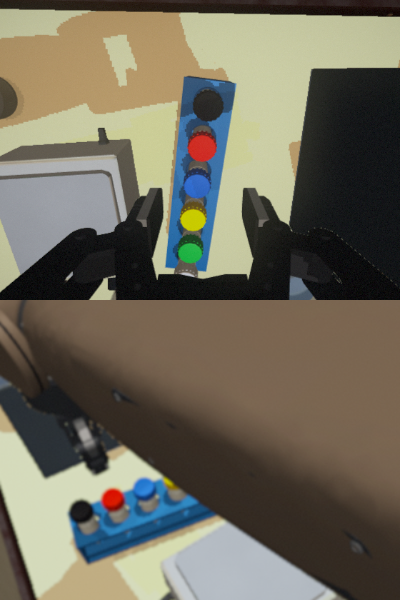

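The rack reads white (186,270), green (190,250), yellow (193,218), blue (196,185), red (201,148), black (208,105). All stand upright at equal height and the gripper is clear.

```bash
python3 -c "from plant import sign_off; print(sign_off())"
```

```text
the job is handed in; nothing more can be done
None
```

The four tubes stand seated in the rack in well order (green, yellow, blue, red, from the blank to the standard), and the job was handed in at about 37 s; the judge's result was not shown to me.

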